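# Take the used filter out of the ventilator intake

### The arm

A 7-joint arm with a two-finger parallel gripper is mounted at the origin on the work surface. World frame = base frame: x ahead of the robot, y to its left, z up, the work surface at z = 0. Lengths are in m, angles in rad, forces in N, time in s.
With the tool pointing down it reaches from about 0.4 to 0.875 m from the base axis. Payload 19.3 kg.
Tool frame: the origin (TCP) lies between the finger pads; the fingertips stand 8 mm ahead of it and the grasp point (between the pads) lies 11 mm behind it (r.tcp_to_tips is the distance from the TCP to the fingertips, in m); z points along the fingers, y is the line along which they close (so a half turn about z gives the same grasp; the last joint's range is limited). The gripper opens to 85 mm and grips with 20 to 120 N. Pads are 22 mm wide; open, the fingers measure 114 mm over their backs; the gripper's body (76 mm by 85 mm) begins 54 mm behind the grasp point. The pads swing forward as they close: fully open they stand 13 mm farther back than shut.
Start: joints at [1.157, 0.521, -0.036, 1.599, 0.021, 1.021, -0.113], TCP at [0.211, -0.588, 0.239] pointing down, gripper open.
Joint ranges: [-2.91, 2.91], [-0.3, 2.13], [-1.5, 1.42], [0.17, 2.43], [-1.26, 4.41], [0.16, 1.93], [-2.52, 2.52]. Speed limits (rad/s): [1.89, 1.89, 2.39, 2.39, 3.01, 3.01, 3.01].

### API

Orientations are given as a unit quaternion [x, y, z, w].
In Python, from plant import r gives the robot as it stands. The module is installed in compiled form; this text tells all that it offers.
- The arm moves only by the tool send_rows, never from a script. Its argument "commands" is a list of rows, each a list of 3 entries, a list of its own where there are three numbers: the shift along the tool's x, y, z in units of 0.2 m (1.0 is 0.2 m), then the turn, a rotation vector about the tool's x, y, z in units of pi/2 rad (1.0 is pi/2 rad), then the opening, from -1 (shut) to 1 (fully open). A call has 1 to 12 rows; each row is the pose to reach, as a shift and turn from the pose commanded when the call began, along the tool's axes at that moment; what a row does not reach only later rows make up. A row lasts 1/10 s, in which the tool goes at most 50 mm and 8.59 degrees, less where a joint would pass 70% of its speed; a pose out of reach is approached as far as the arm can. A call with a number of a shift or a turn outside -1 to 1 is refused whole. A call with a gripper value outside its range is refused whole. The fingers move at their own pace and stop on an object; the grip force is fixed at half the most. Time passes only in rows, so rows that repeat a pose let the fingers close. It gives the time, the measured TCP pose, the force, the opening and the grip force at its end, in the units of the state.
- r.observe(): the state, without advancing time (a new reading comes with each control period).
- r.read_camera(name): name is "scene" or "top" or "wrist"; returns the picture (384x512x3 uint8, red, green, blue); there is no depth.
- r.camera_model(name): a dict with "K" (3x3 intrinsics, pixels), "rvec" (rotation vector, rad) and "tvec" (3), from world to camera coordinates, as OpenCV has them; the wrist camera has in their place "hand_eye" (4x4, takes a point from camera to tool coordinates, whose origin is the TCP and whose axes are the flange's). Camera axes: x right, y down, z forward; pixel columns grow to the right and rows downward; lengths in m; the calibration is good to about 2 mm. A picture is of the moment at which its call begins: read the wrist's pose just before it. camera_model takes no time and is no camera call.
- r.job_done(): hands the job in; it is judged then, once.
Trained networks look in the newest picture that a camera, given by its name, has taken for a name from the list of things; names that differ only in an ending like _2 or _b are one class to them, and where a whole thing is asked for, a point or a joint stands for the part that bears it (a point fixed in the world has none). Each returns a list of dicts, best first, with "confidence" (0 to 1); they miss things now and then, are a little off and sometimes report something else, mostly with a low value. They report only what shows in the picture. A call takes as long as a camera call. They do not tell look-alikes from the thing itself.
- r.search_frame(camera, target): "position" ([x, y, z] in m, in the coordinates of the camera as it stood for that picture, good to about 4 mm: the middle of the surface that is visible of it).
- r.cut_out(camera, target): "mask" (384x512 bool, what is visible of it).
The state is a dict: "clock": time; "joint_pos": joint angles; "joint_vel": joint speeds; "tau": joint torques, N m; "eef_pos": TCP position; "eef_rot": TCP orientation; "force": force on the tool from outside, world axes, zero at the start; "moment": the same for the moment, N m; "opening": finger opening in m; "grasp_force": force on a finger pad.
Only numpy, scipy, OpenCV 4.12 (cv2) and the standard library are available. Lean on these libraries where they do the work, as an engineer would, in place of code of your own. Each camera call takes 0.05 s, during which the arm holds its last target. There are 200 camera calls.

### The job

The yellow filter is used up: turn aside the red tab that holds it in its frame, lift the filter out by its grip and set it down flat in the green tray, lowering it in rather than dropping it. Leave the tab turned aside, and leave the blue filter and its tab alone.

Things in the scene. Friction and masses are not known exactly. Their poses are not given: they have to be found in the camera images.
- yellow_filter_grip (a point): point on the grip of the yellow filter: a square yellow panel 100 x 100 x 14 mm, about 150 g, with a yellow upright grip bar over its middle, 14 mm thick (x), 50 mm long (y), 40 mm high above the panel. The point is 10 mm below the bar's top, 30 mm above the panel's face, 44 mm above its underside. Starts seated, its axes along the unit's.
- yellow_unit: white box 150 (x) x 200 (y) x 60 mm high, fixed; origin under its centre. On top a grey frame 12 mm high, centred at y = -25 mm, holds the yellow filter with 2 mm of play all round. A red bar, the tab, 84 x 14 x 5 mm, turns about a vertical pin at y = +55 mm through its middle; one end reaches over the filter's edge, 2 mm above it. With the tab aside the filter lifts straight up.
- yellow_tab (a joint): angle of the red tab that holds the yellow filter, rad: 0 = straight over the filter's edge, positive anticlockwise from above. Turns either way to stops at +1.6 and -1.6; light friction (about 1 N at its post), stays where it is left. The filter is free from about 1.1 rad either way.
- yellow_tab_post (a point): point on the round red upright post, 12 mm in diameter and 34 mm high, on the end of the yellow filter's tab away from the filter. The point is on the post's axis, 5 mm below its top, 29 mm above the tab's underside, 105 mm above the table. The post stands 35 mm from the pin; the axes turn with the tab, +y from pin to post.
- tray: open green tray, 180 x 180 mm outside, 30 mm high, walls and floor 5 mm thick, fixed to the table. Origin at the centre of its underside; z up.
- blue_filter_grip (a point): point on the grip of the blue filter: a square blue panel 100 x 100 x 14 mm, about 150 g, with a blue upright grip bar over its middle, 14 mm thick (x), 50 mm long (y), 40 mm high above the panel. The point is 10 mm below the bar's top, 30 mm above the panel's face, 44 mm above its underside. Seated in a second, equal unit. Leave alone.
- blue_tab (a joint): angle of the red tab that holds the blue filter, rad, 0 = straight over the filter's edge. Not to be turned.
Not all that is in view belongs to the job. What is shaped like the part that bears yellow_filter_grip but pink or turquoise is not meant.

How it is judged:
On the way, in this order (a step that is already met when the one before it is completed fails the run):
1. the yellow filter's tab is turned aside (1.1 rad or more, either way) with the filter still in its frame ((value of joint yellow_tab above 1.1 rad or value of joint yellow_tab below -1.1 rad) and distance of yellow_filter_grip from where it was at the start of the episode below 0.015 m), for 0.1 s.
2. the yellow filter is held in the fingers, lifted at least 40 mm (height (world z) of yellow_filter_grip above 0.144 m and contact force between the fingers and yellow_filter above 0.5 N), for 0.1 s.
3. the yellow filter is lowered into the tray, still held, to within 20 mm of the tray's floor (x of yellow_filter_grip in the frame of tray between -0.05 and 0.05 m and y of yellow_filter_grip in the frame of tray between -0.05 and 0.05 m and z of yellow_filter_grip in the frame of tray below 0.069 m and contact force between the fingers and yellow_filter above 0.5 N), for 0.05 s.
At the end, for the whole second after the job is handed in: The yellow filter rests flat (within 10 degrees) on the tray floor, its middle within 45 mm of the tray's middle along each side; its tab is still 1.1 rad or more aside; the blue filter is within 15 mm of its start and its tab within 0.4 rad of straight (x of yellow_filter_grip in the frame of tray between -0.045 and 0.045 m and y of yellow_filter_grip in the frame of tray between -0.045 and 0.045 m and z of yellow_filter_grip in the frame of tray between 0.042 and 0.056 m and angle between yellow_filter_grip's own z axis and vertical below 0.17 rad and linear speed of yellow_filter below 0.02 m/s and (value of joint yellow_tab above 1.1 rad or value of joint yellow_tab below -1.1 rad) and distance of blue_filter_grip from where it was at the start of the episode below 0.015 m and value of joint blue_tab between -0.4 and 0.4 rad); the robot touches nothing.
It fails at once if the blue filter is moved by more than 15 mm or its tab turned beyond 0.4 rad (distance of blue_filter_grip from where it was at the start of the episode above 0.015 m or value of joint blue_tab above 0.4 rad or value of joint blue_tab below -0.4 rad).
It also fails if it takes over 53 s, if anything falls off the work surface, if the arm or the gripper's body presses on something with over 40 N, if the wrist force passes 120 N, or if a joint passes its speed limit or range.

## Working session

There is one attempt and no reset: what is moved stays moved. The work goes in short steps, Python scripts to look and compute and a tool call to move; the robot and the scene stay as the last step left them, time stands still between calls to the robot, and variables do not carry over. Pictures are saved under pics/ and viewed, at most 10 in all, crops included, and the job is handed in when it is done.

Besides the shell and the picture viewer there is one more tool, called after "Request:" by a JSON object that holds its "fn" and its "kwargs". send_rows: Moves the arm, as the interface text tells. Shifts and turns lie within -1 to 1; 1 stands for 0.2 m of shift or pi/2 rad of turn. Its arguments: {"type":"object","properties":{"commands":{"type":"array"}},"required":["commands"]}

```bash
mkdir -p pics
cat > h.py <<'E'
import numpy as np, cv2
from scipy.spatial.transform import Rotation as R
from plant import r
def cam2world(name,p,o=None):
    m=r.camera_model(name)
    if name=="wrist":
        o=o or r.observe(); T=np.array(m["hand_eye"]); q=T[:3,:3]@p+T[:3,3]
        return R.from_quat(o["eef_rot"]).apply(q)+o["eef_pos"]
    Rm=cv2.Rodrigues(np.array(m["rvec"],float))[0]
    return Rm.T@(np.array(p)-np.array(m["tvec"]).ravel())
def pix2z(name,uv,z,o=None):
    K=np.array(r.camera_model(name)["K"]); d=np.linalg.inv(K)@[uv[0],uv[1],1]
    c=cam2world(name,np.zeros(3),o); e=cam2world(name,d,o)-c
    return c+e*(z-c[2])/e[2]
def proj(name,p):
    m=r.camera_model(name);K=np.array(m["K"])
    q=cv2.Rodrigues(np.array(m["rvec"],float))[0]@p+np.array(m["tvec"]).ravel()
    return (K@q/q[2])[:2]
def save(img,fn): cv2.imwrite("pics/"+fn,cv2.cvtColor(img,cv2.COLOR_RGB2BGR))
E
python3 - <<'E'
from h import *
np.set_printoptions(precision=3,suppress=True)
o=r.observe(); print({k:np.round(o[k],3) for k in("clock","eef_pos","eef_rot","opening")}, r.tcp_to_tips)
a=r.read_camera("top"); b=r.read_camera("scene")
save(np.vstack([a[::1],b])[:, :],"a.png")
im=np.hstack([a,b]); save(cv2.resize(im,(800,300)),"ab.png"); save(cv2.resize(a,(800,600)),"top.png")
for c in("top","scene"):
  for t in("yellow_filter_grip","yellow_unit","yellow_tab","yellow_tab_post","tray","blue_filter_grip"):
    for d in r.search_frame(c,t)[:4]:
      w=cam2world(c,d["position"]); print(c,t,round(d["confidence"],2),w,proj(c,w).astype(int))
E
```

```text
{'clock': np.float64(0.0), 'eef_pos': array([ 0.211, -0.588,  0.239]), 'eef_rot': array([ 0.985,  0.171, -0.   , -0.001]), 'opening': np.float64(0.085)} 0.008
top yellow_filter_grip 0.97 [ 0.31  -0.326  0.014] [340 233]
top yellow_filter_grip 0.74 [ 0.593 -0.477  0.016] [387 136]
top yellow_filter_grip 0.72 [ 0.317 -0.14   0.018] [275 232]
top yellow_filter_grip 0.64 [ 0.514 -0.296  0.077] [332 160]
top yellow_unit 0.65 [ 0.501 -0.234  0.062] [309 165]
top yellow_tab 0.58 [ 0.511 -0.213  0.081] [303 161]
top tray 0.66 [0.537 0.001 0.006] [226 157]
top blue_filter_grip 0.56 [0.495 0.237 0.071] [139 169]
top blue_filter_grip 0.29 [ 0.5   -0.234  0.061] [309 166]
scene yellow_filter_grip 0.88 [ 0.61  -0.476  0.015] [111 229]
scene yellow_filter_grip 0.8 [ 0.327 -0.325  0.019] [191 180]
scene yellow_filter_grip 0.78 [ 0.329 -0.142  0.016] [243 189]
scene yellow_filter_grip 0.69 [ 0.525 -0.29   0.067] [177 207]
scene yellow_unit 0.59 [ 0.575 -0.239  0.06 ] [187 222]
scene yellow_unit 0.46 [ 0.525 -0.294  0.074] [175 205]
scene yellow_tab 0.55 [ 0.512 -0.203  0.086] [205 203]
scene tray 0.62 [0.533 0.002 0.006] [271 239]
scene tray 0.55 [ 0.525 -0.293  0.072] [176 205]
scene blue_filter_grip 0.76 [0.506 0.245 0.075] [358 228]
```

View pics/top.png

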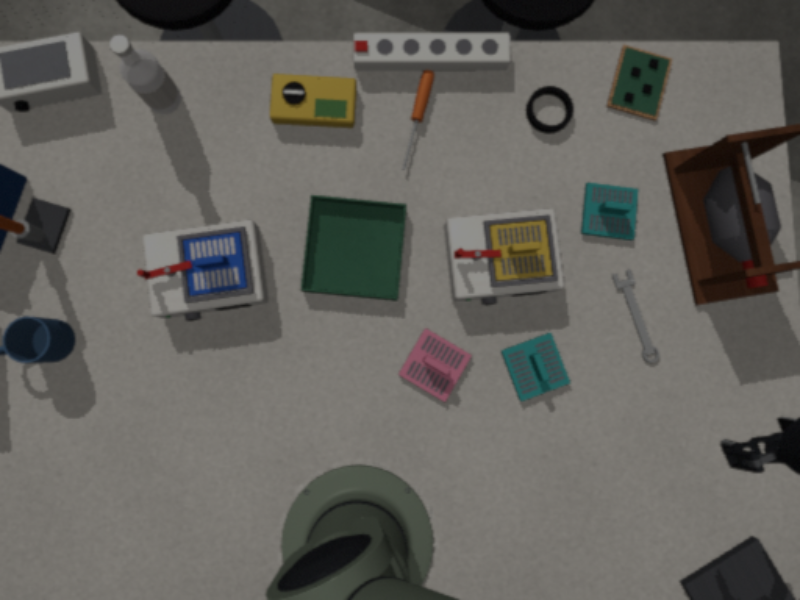

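The top view shows only one yellow filter in a white unit, at about (522,250), with its red tab post end at (461,254). The blue unit is at (205,265). The pink filter at (435,365) and the turquoise ones at (535,367) and (610,212) lie loose on the table, so they are look-alikes. The tray is at (355,248). Next I bring the wrist camera over the yellow unit.

Request:
{"fn": "send_rows", "kwargs": {"commands": [[[0.3,-0.15,-0.4],[0,0,-0.1],1],[[0.98,-0.55,-0.8],[0,0,-0.4],1],[[0.98,-0.55,-0.8],[0,0,-0.4],1],[[0.98,-0.55,-0.8],[0,0,-0.4],1],[[0.98,-0.55,-0.8],[0,0,-0.4],1],[[0.98,-0.55,-0.8],[0,0,-0.4],1],[[0.98,-0.55,-0.8],[0,0,-0.4],1],[[0.98,-0.55,-0.8],[0,0,-0.4],1]]}}

```text
clock: 1.5
eef_pos: [0.358, -0.4189, 0.3993]
eef_rot: [0.884, 0.467, -0.0, 0.0]
force: [0.3, 0.2, -0.0]
opening: 0.0853
grasp_force: 0.0
```

Request:
{"fn": "send_rows", "kwargs": {"commands": [[[0.98,0.13,0],[0,0,-0.417],1],[[0.98,0.13,0],[0,0,-0.417],1],[[0.98,0.13,0],[0,0,-0.417],1],[[0.98,0.13,0],[0,0,-0.417],1],[[0.98,0.13,0],[0,0,-0.417],1],[[0.98,0.13,0],[0,0,-0.417],1],[[0.98,0.13,0],[0,0,-0.417],1]]}}

```text
clock: 2.2
eef_pos: [0.489, -0.2732, 0.3986]
eef_rot: [0.689, 0.725, -0.0, -0.0]
force: [-0.3, -0.3, -0.3]
opening: 0.0853
grasp_force: 0.0
```

Run:
```python
from h import *
np.set_printoptions(precision=3,suppress=True)
o=r.observe(); print(o["clock"],o["eef_pos"],o["eef_rot"],o["joint_pos"]); print(r.camera_model("wrist"))
a=r.read_camera("wrist"); np.save("w.npy",a); save(cv2.resize(a,(800,600)),"w1.png")
for t in("yellow_filter_grip","yellow_unit","yellow_tab","yellow_tab_post","tray"):
    for d in r.search_frame("wrist",t)[:3]:
      w=cam2world("wrist",d["position"],o); K=np.array(r.camera_model("wrist")["K"]);p=K@d["position"];print(t,round(d["confidence"],2),w,p[:2]/p[2])
```

```text
2.2 [ 0.489 -0.273  0.399] [ 0.689  0.725 -0.    -0.   ] [ 0.737  0.316 -0.447  1.527  0.139  1.331  0.327]
{'K': array([[330.354,   0.   , 253.147],
       [  0.   , 330.354, 191.598],
       [  0.   ,   0.   ,   1.   ]]), 'hand_eye': array([[ 0.001, -0.957, -0.292,  0.075],
       [ 1.   ,  0.001, -0.   ,  0.   ],
       [ 0.   , -0.292,  0.957, -0.135],
       [ 0.   ,  0.   ,  0.   ,  1.   ]])}
yellow_filter_grip 0.93 [ 0.517 -0.293  0.073] [272.41  161.399]
yellow_filter_grip 0.73 [ 0.322 -0.145  0.016] [142.152  46.12 ]
yellow_filter_grip 0.68 [ 0.312 -0.329  0.017] [141.239 169.741]
yellow_unit 0.74 [ 0.513 -0.232  0.059] [271.468 116.673]
yellow_tab 0.91 [ 0.51  -0.213  0.081] [271.055 103.493]
yellow_tab_post 0.92 [ 0.51  -0.215  0.078] [271.008 104.544]
tray 0.97 [ 0.558 -0.082  0.015] [309.502   6.982]
```

View pics/w1.png

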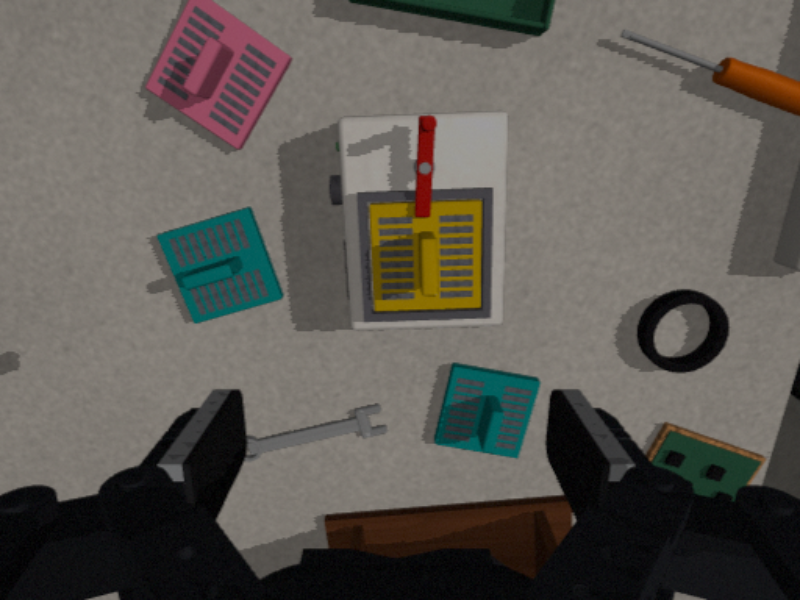

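The wrist view shows the yellow filter's grip at (429,262), the red post at (428,123) and the pin at (425,168), with the box corners near (341,118), (507,113), (500,324) and (355,327). These are pixels of the 800x600 picture. I fit the unit's pose from these points.

Run:
```python
from h import *
np.set_printoptions(precision=4,suppress=True)
o=r.observe(); a=np.load("w.npy"); hsv=cv2.cvtColor(a,cv2.COLOR_RGB2HSV)
s=1.5625
c=np.array([pix2z("wrist",np.array(p)/s,0.06,o) for p in[(341,118),(507,113),(500,324),(355,327)]])
print("box",c[:,:2],c.mean(0),[np.linalg.norm(c[i]-c[i-1]) for i in range(4)])
# yellow panel hull at z=.074
def world_rect(m,z):
    pts=np.argwhere(m)[:,::-1]; h=cv2.convexHull(pts.astype(np.int32))[:,0]
    w=np.array([pix2z("wrist",p,z,o)[:2] for p in h])*1000
    return cv2.minAreaRect(w.astype(np.float32))
H,S,V=[hsv[...,i].astype(int) for i in range(3)]
roi=np.zeros(H.shape,bool); roi[60:220,200:340]=1
y=roi&(H>20)&(H<35)&(S>120); red=roi&((H<8)|(H>172))&(S>140)
print(y.sum(),red.sum(),"panel",world_rect(y,.074),"tab",world_rect(red,.081))
for n,p,z in(("post",(428,123),.110),("pin",(425,168),.083),("grip",(428.5,237),.114),("grip2",(429,293),.114)): print(n,pix2z("wrist",np.array(p)/s,z,o))
crop=a[60:220,200:340]; save(cv2.resize(crop,None,fx=3.7,fy=3.7,interpolation=cv2.INTER_CUBIC),"w1c.png")
```

```text
box [[ 0.4376 -0.1803]
 [ 0.5808 -0.1682]
 [ 0.597  -0.3612]
 [ 0.4561 -0.3722]] [ 0.5179 -0.2705  0.06  ] [np.float64(0.1928059240332748), np.float64(0.1437620975570131), np.float64(0.19367999957713555), np.float64(0.14138297613435832)]
3492 577 panel ((519.2500610351562, -295.4481506347656), (100.10049438476562, 101.0010986328125), 5.228435516357422) tab ((511.4913635253906, -216.5021514892578), (13.286100387573242, 82.83218383789062), 1.1975315809249878)
post [ 0.5103 -0.182   0.11  ]
pin [ 0.512  -0.2172  0.083 ]
grip [ 0.5171 -0.2705  0.114 ]
grip2 [ 0.5211 -0.3182  0.114 ]
```

View pics/w1c.png

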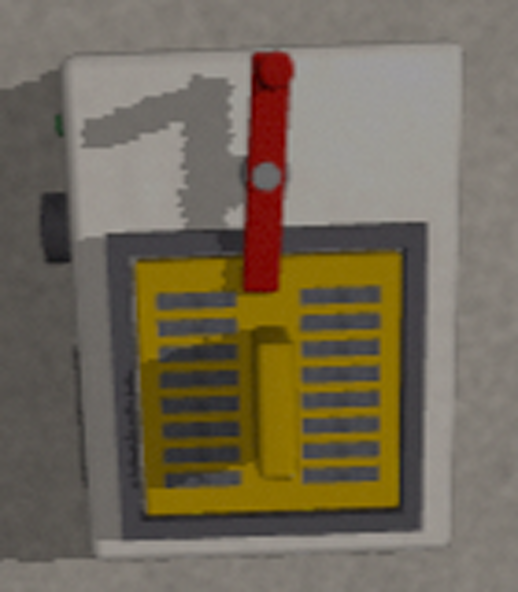

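The crop confirms the yellow filter in its frame, under the red tab with its pin and post. The fitted yaw is about 5°, the panel reads 100 x 101 mm and the pin lies 80 mm from the panel centre, all as described. I cage the post between half-closed fingers and swing it about the pin.

Request:
{"fn": "send_rows", "kwargs": {"commands": [[[0.45,0.133,0.3],[0,0,0],0],[[0.45,0.133,0.6],[0,0,0],0],[[0.45,0.133,1.0],[0,0,0],0],[[0.45,0.133,1.0],[0,0,0],0],[[0.45,0.133,1.0],[0,0,0],0],[[0.45,0.133,1.0],[0,0,0],0],[[0.45,0.133,1.0],[0,0,0],0],[[0.45,0.133,1.0],[0,0,0],0]]}}

```text
clock: 3.3
eef_pos: [0.5124, -0.181, 0.2013]
eef_rot: [0.687, 0.726, 0.0, 0.001]
force: [0.4, -0.1, 0.9]
opening: 0.0426
grasp_force: 0.0
```

Request:
{"fn": "send_rows", "kwargs": {"commands": [[[0,-0.007,0.2],[0,0,0],0],[[0,-0.007,0.4],[0,0,0],0],[[0,-0.007,0.525],[0,0,0],0],[[0,-0.007,0.525],[0,0,0],0],[[0,-0.007,0.525],[0,0,0],-0.55],[[0,-0.007,0.525],[0,0,0],-0.55],[[0,-0.007,0.525],[0,0,0],-0.55],[[0,-0.007,0.525],[0,0,0],-0.55]]}}

```text
clock: 4.1
eef_pos: [0.5106, -0.1806, 0.0954]
eef_rot: [0.687, 0.727, 0.0, 0.001]
force: [0.6, 0.1, -0.6]
opening: 0.0188
grasp_force: 0.0
```

Run:
```python
from h import *
o=r.observe(); print(o["eef_pos"],o["eef_rot"],o["force"])
a=r.read_camera("wrist"); save(cv2.resize(a,(800,600)),"w2.png")
pin=np.array([.5122,-.2163]); q=R.from_quat(o["eef_rot"]); p=o["eef_pos"]
for k in range(1,12):
    th=-np.radians(8)*k  # world z
    n=pin+R.from_euler('z',th).as_matrix()[:2,:2]@(p[:2]-pin)
    d=q.inv().apply(np.r_[n-p[:2],0])/.2
    print(k*8,np.round(d,3),round(k*8/90,3))
```

```text
[ 0.51062551 -0.18056273  0.09537212] [6.87027498e-01 7.26630958e-01 3.01580383e-04 7.58971500e-04] [ 0.59767342  0.05335673 -0.6159681 ]
8 [-0.002  0.025  0.   ] 0.089
16 [-0.008  0.049  0.   ] 0.178
24 [-0.016  0.073  0.   ] 0.267
32 [-0.028  0.094  0.   ] 0.356
40 [-0.043  0.114  0.   ] 0.444
48 [-0.061  0.132  0.   ] 0.533
56 [-0.081  0.147  0.   ] 0.622
64 [-0.102  0.16   0.   ] 0.711
72 [-0.126  0.169  0.   ] 0.8
80 [-0.15   0.174  0.   ] 0.889
88 [-0.175  0.177  0.   ] 0.978
```

View pics/w2.png

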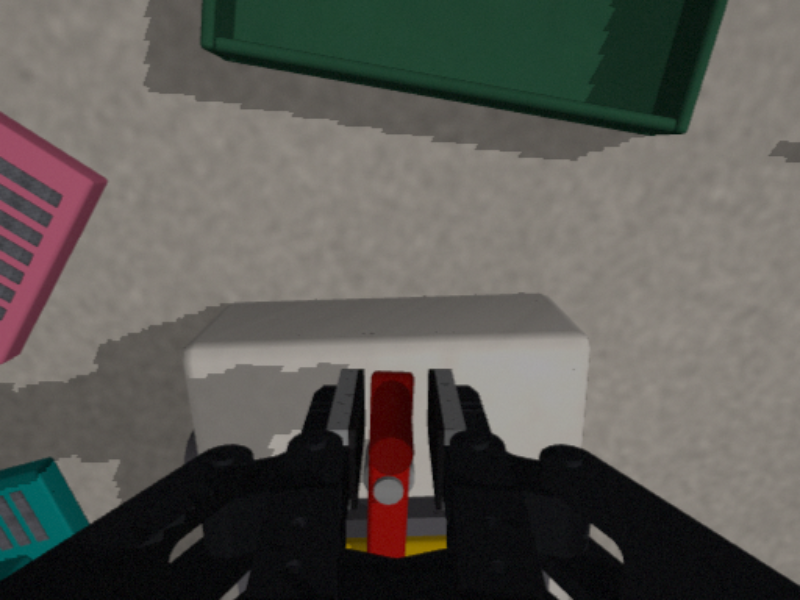

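The picture shows the post between the pads at about (392,450). Now I swing it clockwise.

Request:
{"fn": "send_rows", "kwargs": {"commands": [[[-0.002,0.025,0],[0,0,0.089],-0.55],[[-0.008,0.049,0],[0,0,0.178],-0.55],[[-0.016,0.073,0],[0,0,0.267],-0.55],[[-0.028,0.094,0],[0,0,0.356],-0.55],[[-0.043,0.114,0],[0,0,0.444],-0.55],[[-0.061,0.132,0],[0,0,0.533],-0.55],[[-0.081,0.147,0],[0,0,0.622],-0.55],[[-0.102,0.16,0],[0,0,0.711],-0.55],[[-0.126,0.169,0],[0,0,0.8],-0.55],[[-0.15,0.174,0],[0,0,0.889],-0.55],[[-0.163,0.176,0],[0,0,0.935],-0.55],[[-0.163,0.176,0],[0,0,0.935],-0.55]]}}

```text
clock: 5.35
eef_pos: [0.5473, -0.2109, 0.0945]
eef_rot: [0.997, 0.079, 0.0, 0.0]
force: [-0.9, -0.0, -0.2]
opening: 0.0192
grasp_force: 0.0
```

Run:
```python
from h import *
a=r.read_camera("wrist"); save(cv2.resize(a,(640,480)),"w3.png")
```

```text
(no output)
```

View pics/w3.png

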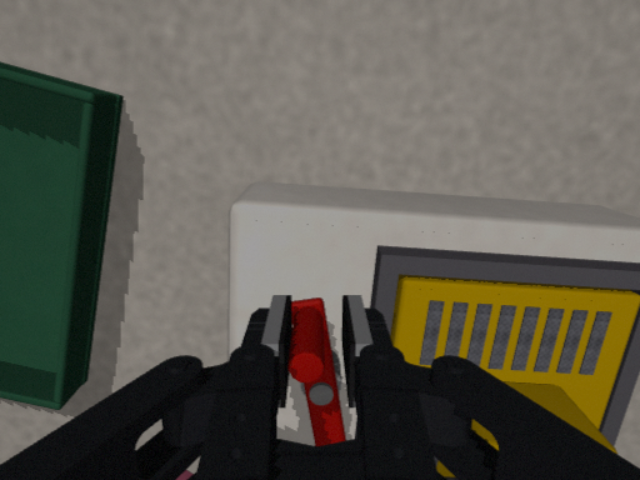

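The tab trails the fingers by only a few degrees, so it stands at about -1.35 rad, and the filter is still seated. I open, lift clear, and line up over the grip bar.

Request:
{"fn": "send_rows", "kwargs": {"commands": [[[0,0,0],[0,0,0],0],[[0,0,0],[0,0,0],0],[[0,0,-0.25],[0,0,0],0],[[0,0,-0.5],[0,0,-0.09],0.1],[[-0.206,0.39,-0.5],[0,0,-0.955],0.1],[[-0.206,0.39,-0.5],[0,0,-0.955],0.1],[[-0.206,0.39,-0.5],[0,0,-0.955],0.1],[[-0.206,0.39,-0.5],[0,0,-0.955],0.1],[[-0.206,0.39,-0.5],[0,0,-0.955],0.1],[[-0.206,0.39,-0.5],[0,0,-0.955],0.1],[[-0.206,0.39,-0.5],[0,0,-0.955],0.1],[[-0.206,0.39,-0.5],[0,0,-0.955],0.1]]}}

```text
clock: 6.6
eef_pos: [0.5186, -0.2944, 0.1944]
eef_rot: [0.731, 0.682, -0.0, 0.0]
force: [-0.3, -0.4, 0.2]
opening: 0.0467
grasp_force: 0.0
```

Request:
{"fn": "send_rows", "kwargs": {"commands": [[[0,0,0],[0,0,-0.19],0.1],[[0,0,0],[0,0,-0.19],0.1],[[0,0,0],[0,0,-0.19],0.1]]}}

```text
clock: 6.9
eef_pos: [0.5185, -0.2946, 0.1943]
eef_rot: [0.623, 0.782, 0.0, -0.0]
force: [0.7, -0.9, 0.5]
opening: 0.0471
grasp_force: 0.0
```

Run:
```python
from h import *
np.set_printoptions(precision=4,suppress=True)
o=r.observe(); print(o["clock"],o["eef_pos"],o["eef_rot"],np.degrees(2*np.arctan2(o["eef_rot"][1],o["eef_rot"][0])))
a=r.read_camera("wrist"); save(cv2.resize(a,(640,480)),"w4.png")
```

```text
6.9 [ 0.5185 -0.2946  0.1943] [ 0.6228  0.7824  0.0001 -0.0001] 102.95794049792657
```

View pics/w4.png

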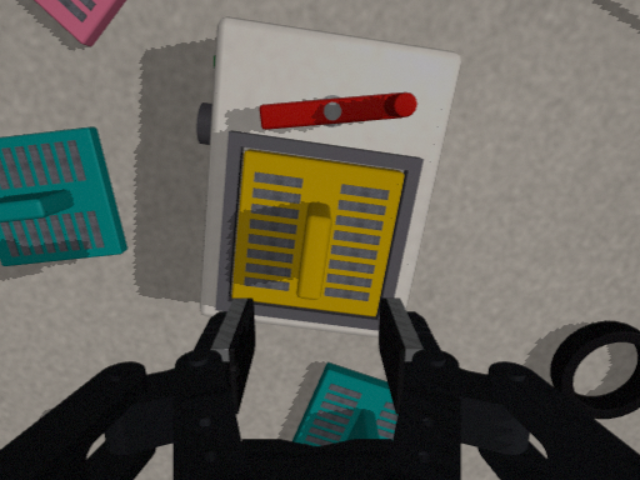

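The tab now lies about 77° aside, with its post at (402,104) and pin at (333,110), and the filter is seated. The tool is turned 8° too far, so I correct that, descend and grip.

Request:
{"fn": "send_rows", "kwargs": {"commands": [[[0,0,0.1],[0,0,0.089],0.1],[[0,0,0.25],[0,0,0.089],0.1],[[0,0,0.4],[0,0,0.089],0.1],[[0,0,0.52],[0,0,0.089],0.1],[[0,0,0.52],[0,0,0.089],0.1],[[0,0,0.52],[0,0,0.089],-1],[[0,0,0.52],[0,0,0.089],-1],[[0,0,0.52],[0,0,0.089],-1],[[0,0,0.52],[0,0,0.089],-1],[[0,0,0.52],[0,0,0.089],-1],[[0,0,0.52],[0,0,0.089],-1]]}}

```text
clock: 8.05
eef_pos: [0.5189, -0.2949, 0.0919]
eef_rot: [0.678, 0.735, -0.0, 0.001]
force: [-4.6, 1.2, 5.5]
opening: 0.0127
grasp_force: 58.9
```

Request:
{"fn": "send_rows", "kwargs": {"commands": [[[0,0,-0.05],[0,0,0],-1],[[0,0,-0.12],[0,0,0],-1],[[0,0,-0.25],[0,0,0],-1],[[0,0,-0.4],[0,0,0],-1],[[0,0,-0.55],[0,0,0],-1],[[0,0,-0.7],[0,0,0],-1],[[0,0,-0.7],[0,0,0],-1],[[0,0,-0.7],[0,0,0],-1]]}}

```text
clock: 8.85
eef_pos: [0.519, -0.2945, 0.2319]
eef_rot: [0.677, 0.736, 0.0, 0.001]
force: [-1.1, 0.3, -1.2]
opening: 0.0131
grasp_force: 58.8
```

Run:
```python
from h import *
np.set_printoptions(precision=4,suppress=True)
a=r.read_camera("top")
m=[d for d in r.cut_out("top","tray")][0]["mask"]
h=cv2.convexHull(np.argwhere(m)[:,::-1].astype(np.int32))[:,0]
for z in(0,.015,.03):
  w=np.array([pix2z("top",p,z)[:2] for p in h])*1000; print(z,cv2.minAreaRect(w.astype(np.float32)))
hsv=cv2.cvtColor(a,cv2.COLOR_RGB2HSV); g=((hsv[...,0]>60)&(hsv[...,0]<88)&(hsv[...,1]>100)).astype(np.uint8)
g[:,:180]=0;g[:,270:]=0;g[:110]=0;g[210:]=0
h=cv2.convexHull(np.argwhere(g)[:,::-1].astype(np.int32))[:,0]
for z in(0,.03):
  w=np.array([pix2z("top",p,z)[:2] for p in h])*1000; print(z,cv2.minAreaRect(w.astype(np.float32)))
save(a,"top2.png")
o=r.observe();print(o["clock"],o["eef_pos"],o["grasp_force"])
```

```text
0 ((506.05145263671875, 263.5843200683594), (109.45710754394531, 107.3490982055664), 8.187976837158203)
0.015 ((503.8282775878906, 259.60223388671875), (108.02088165283203, 105.94055938720703), 8.187965393066406)
0.03 ((501.6052551269531, 255.62017822265625), (106.58467864990234, 104.53196716308594), 8.187980651855469)
0 ((536.5743408203125, 1.7900543212890625), (175.46754455566406, 178.3788299560547), 83.95994567871094)
0.03 ((531.3271484375, 0.6960525512695312), (170.8627471923828, 173.69776916503906), 83.95990753173828)
8.95 [ 0.5184 -0.2942  0.2302] 58.8165682554245
```

View pics/top2.png

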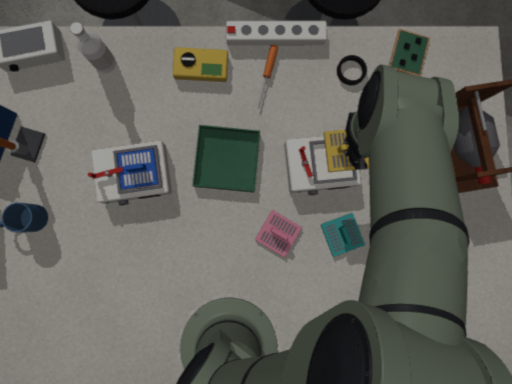

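The top view shows the filter lifted out, the tab aside at (306,160), and the tray at (227,157), which gives a centre of about (0.534, 0.001) and a yaw of about -6°. I carry the filter across.

Request:
{"fn": "send_rows", "kwargs": {"commands": [[[0.1,0.01,0],[0,0,0],-1],[[0.25,0.03,0],[0,0,0],-1],[[0.4,0.05,0],[0,0,0],-1],[[0.55,0.07,0],[0,0,0],-1],[[0.7,0.09,0],[0,0,0],-1],[[0.85,0.12,0],[0,0,0],-1],[[1,0.14,0],[0,0,0],-1],[[1,0.14,0],[0,0,0],-1]]}}

```text
clock: 9.75
eef_pos: [0.53, -0.0884, 0.2299]
eef_rot: [0.675, 0.738, 0.0, -0.001]
force: [-0.7, -0.6, -0.5]
opening: 0.0132
grasp_force: 58.7
```

Request:
{"fn": "send_rows", "kwargs": {"commands": [[[0.15,0.03,0],[0,0,0.04],-1],[[0.3,0.05,0],[0,0,0.08],-1],[[0.4,0.06,0],[0,0,0.122],-1],[[0.466,0.06,0],[0,0,0.122],-1],[[0.466,0.06,0],[0,0,0.122],-1],[[0.466,0.06,0],[0,0,0.122],-1]]}}

```text
clock: 10.35
eef_pos: [0.5341, 0.0002, 0.23]
eef_rot: [0.744, 0.668, -0.0, -0.0]
force: [-0.7, -1.0, -1.8]
opening: 0.0132
grasp_force: 58.7
```

Run:
```python
from h import *
np.set_printoptions(precision=4,suppress=True)
o=r.observe();print(o["clock"],o["eef_pos"],o["grasp_force"])
a=r.read_camera("wrist"); save(cv2.resize(a,(640,480)),"w5.png")
```

```text
10.35 [0.5341 0.0002 0.23  ] 58.6703896522522
```

View pics/w5.png

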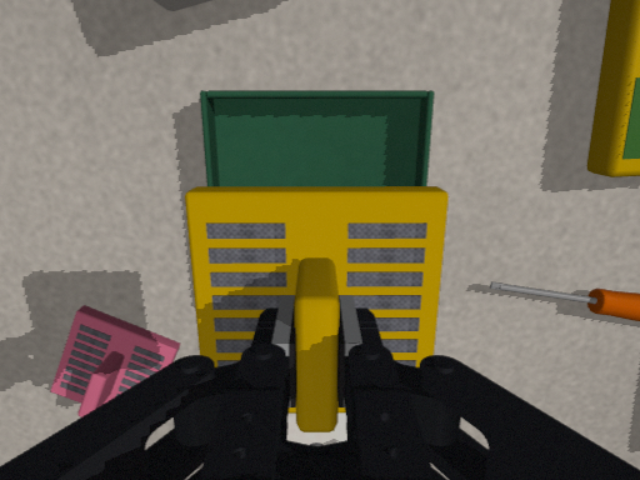

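The filter is centred over the tray and square with it, the tray walls showing at columns 205 to 430. I lower it.

Request:
{"fn": "send_rows", "kwargs": {"commands": [[[0,0,0.1],[0,0,0],-1],[[0,0,0.25],[0,0,0],-1],[[0,0,0.4],[0,0,0],-1],[[0,0,0.55],[0,0,0],-1],[[0,0,0.7],[0,0,0],-1],[[0,0,0.8],[0,0,0],-1],[[0,0,0.88],[0,0,0],-1],[[0,0,0.92],[0,0,0],-1],[[0,0,0.92],[0,0,0],-1],[[0,0,0.92],[0,0,0],-1]]}}

```text
clock: 11.4
eef_pos: [0.5346, 0.0007, 0.0469]
eef_rot: [0.745, 0.668, 0.0, 0.0]
force: [-0.1, -0.1, -1.6]
opening: 0.0132
grasp_force: 58.6
```

Request:
{"fn": "send_rows", "kwargs": {"commands": [[[0,0,0.015],[0,0,0],-1],[[0,0,0.03],[0,0,0],-1],[[0,0,0.042],[0,0,0],-1],[[0,0,0.05],[0,0,0],-1],[[0,0,0.05],[0,0,0],-1],[[0,0,0.05],[0,0,0],-1]]}}

```text
clock: 12.0
eef_pos: [0.5343, 0.0011, 0.0368]
eef_rot: [0.744, 0.668, -0.0, 0.0]
force: [-3.6, -0.5, 12.9]
opening: 0.0135
grasp_force: 60.7
```

The floor contact reads 13 N. I release slowly and go straight up.

Request:
{"fn": "send_rows", "kwargs": {"commands": [[[0,0,-0.005],[0,0,0],-1],[[0,0,-0.005],[0,0,0],0.1],[[0,0,-0.005],[0,0,0],0.1],[[0,0,-0.005],[0,0,0],0.1],[[0,0,-0.005],[0,0,0],0.1],[[0,0,-0.1],[0,0,0],0.1],[[0,0,-0.3],[0,0,0],0.1],[[0,0,-0.5],[0,0,0],0.1],[[0,0,-0.8],[0,0,0],0.1],[[0,0,-1],[0,0,0],0.1],[[0,0,-1],[0,0,0],0.1],[[0,0,-1],[0,0,0],0.1]]}}

```text
clock: 13.2
eef_pos: [0.5346, 0.001, 0.2373]
eef_rot: [0.745, 0.668, 0.001, 0.001]
force: [0.2, 0.1, -1.6]
opening: 0.0468
grasp_force: 0.0
```

Run:
```python
from h import *
o=r.observe();print(o["clock"],o["eef_pos"],o["force"],o["opening"])
a=r.read_camera("wrist"); b=r.read_camera("scene"); save(cv2.resize(np.hstack([a,b]),(800,300)),"w6.png")
for d in r.search_frame("wrist","yellow_filter_grip")[:2]: print(d["confidence"],cam2world("wrist",d["position"],o))
```

```text
13.2 [0.53462934 0.00098413 0.2373149 ] [ 0.16743293  0.11860223 -1.60119889] 0.04676715091861081
0.73 [ 0.32190791 -0.12304482  0.01539622]
0.6 [0.53572706 0.00328173 0.02028527]
```

View pics/w6.png

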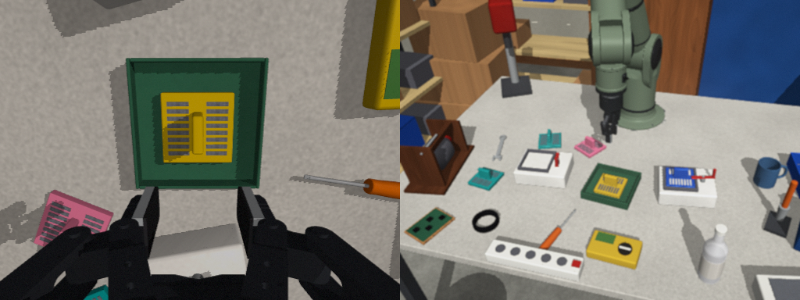

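The filter lies flat in the middle of the tray at (197,127). Its tab is aside, the blue unit is untouched, and the gripper is clear.

```bash
python3 -c "
from plant import r
print(r.job_done())"
```

```text
the job is handed in; nothing more can be done
None
```

I turned the red tab about 77° aside and set the yellow filter down flat in the middle of the green tray, leaving the blue filter and its tab untouched; the job is handed in at about 13 s, and no verdict came back.

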